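# Make ready a block print: register the plaque, show the inked block to the webcam

## Task

Make ready for a print: push the bare wooden plaque on the printing board square and flush into the corner of the fence, then lift the inked printing block off its pad and hold it up so that its wet face can be checked through the webcam: in the middle of the picture, square to the lens and about 18 cm from it, long edges level in the picture. Finish while still holding the block there, motionless. The plaque must stay home in the corner, the wet block must touch nothing but its pad, and the other things on the table are to be left alone.

Things in the scene. Friction and masses are not known exactly. Their poses are not given: they have to be found in the camera images.
- jig_corner (a point): the inner corner of the fence on the printing board (the board is pale grey, 250 x 250 mm and 9 mm thick, fixed to the table). Two wooden battens, 25 mm wide and 16 mm high above the board, run along its far edge and its left edge. This point is where their inner faces meet, at the height of the board's top. Its x axis points square into the far batten, its y axis square into the left batten, z up; the board's centre is 100 mm back along both x and y
- plaque_mid (a point): centre (half-way up) of the bare pale wooden plaque that lies loose and askew on the printing board: 80 mm along its x, 110 mm along its y, 12 mm thick, about 75 g, a small dark hole near one short edge. Home in the corner its long edge is flush to the far batten and its short edge to the left batten, so its centre is 40 mm from the far batten and 55 mm from the left one
- block_handle (a point): the grip point of the printing block that lies face down on the blue ink pad (about 160 g): a bar handle on its back, 22 mm wide along the block's x, 64 mm long along its y, rising from 23 to 61 mm above the face; this point is on the handle's centre line, 46 mm above the face. Axes as the block's: y along its long side, z from the face to the handle (up as it lies)
- block_face (a point): centre of the block's wet blue face, on its underside: 64 mm (x) by 90 mm (y), wood mount 23 mm thick. Same axes as the handle point: z points from the face into the block. As it lies on the pad the face is 14 mm above the table
- block: the same printing block as a whole; origin at the centre of its face
- webcam: black webcam, 92 x 30 x 24 mm, on a small fixed table-top tripod. Origin: centre of the lens glass, 118 mm above the table. z is the line of sight out of the lens (it looks back towards the robot and up at 55 degrees above level), x runs level along its long side, y is up in the picture
- inkpad: ink pad: steel tray 124 x 174 mm with a blue felt whose top is 14 mm above the table; fixed. Origin: centre of its underside
- jig: the printing board with its battens, fixed; origin: centre of its underside
- tripod: the webcam's tripod, fixed, black legs 65 mm out from its middle; origin on the table at its middle
- bottle_red: red dye squeeze bottle, 47 mm across, 147 mm tall with its cone nozzle, standing near the far edge; a bystander. Origin: centre of its underside
- bottle_green: green dye squeeze bottle, 47 mm across, 147 mm tall with its cone nozzle, standing near the far edge; a bystander. Origin: centre of its underside
- bottle_yellow: yellow dye squeeze bottle, 47 mm across, 147 mm tall with its cone nozzle, standing near the far edge; a bystander. Origin: centre of its underside
- bottle_purple: purple dye squeeze bottle, 47 mm across, 147 mm tall with its cone nozzle, standing near the far edge; a bystander. Origin: centre of its underside
- tumbler: white insulated tumbler with a loop handle on top, 82 mm across, 240 mm tall, on the right; a bystander. Origin: centre of its underside
- brayer: hand roller with a wooden handle and black roller, 140 mm long, 74 mm wide, 32 mm high, lying in front of the robot; a bystander. Origin: underside, near the middle
- ink_jar: closed jar of blue ink, 62 mm across, 75 mm tall, on the left; a bystander. Origin: centre of its underside
- spare_block: clean spare printing block of dark wood, same size as the other, on the left; a bystander. Origin: centre of its underside
There are look-alikes about, which are no part of the job. What is meant by the part that bears plaque_mid is not blue, green or purple, and is the larger of those in its own colour.

How it is judged (in metres and radians):
On the way:
1. the plaque is home in the fence corner, with the block still on its pad (x of plaque_mid in the frame of jig_corner above -0.0425 m and y of plaque_mid in the frame of jig_corner above -0.0575 m and z of plaque_mid in the frame of jig_corner below 0.009 m and angle between the x axis of plaque_mid and the x axis of jig_corner, either way round below 0.035 rad and distance of block_face from where it was at the start of the episode below 0.02 m), for 0.2 s.
At the end, for the whole second after the job is handed in: Plaque flat in the corner, within 2.5 mm of both battens and 2 degrees of square; block held still by the fingers, handle behind, face centre 150 to 210 mm out along the line of sight and within 20 mm of it each way, face square to it and long edges level in the picture, each within 10 degrees (x of plaque_mid in the frame of jig_corner above -0.0425 m and y of plaque_mid in the frame of jig_corner above -0.0575 m and z of plaque_mid in the frame of jig_corner below 0.009 m and angle between the x axis of plaque_mid and the x axis of jig_corner, either way round below 0.035 rad and z of block_face in the frame of webcam between 0.15 and 0.21 m and x of block_face in the frame of webcam between -0.02 and 0.02 m and y of block_face in the frame of webcam between -0.02 and 0.02 m and z of block_handle in the frame of webcam above 0.18 m and angle between the z axis of block_face and the z axis of webcam, either way round below 0.17 rad and angle between the y axis of block_face and the x axis of webcam, either way round below 0.17 rad and contact force between block and the fingers above 1 N and linear speed of block below 0.02 m/s); the arm keeps its last pose, push and grip.
It fails at once if the wet block touches the plaque, the printing board, the webcam, its tripod or a bystander (contact force between block and plaque above 0.3 N or contact force between block and jig above 0.3 N or contact force between block and tripod above 0.3 N or contact force between block and webcam above 0.3 N or contact force between block and bottle_red above 0.3 N or contact force between block and bottle_green above 0.3 N or contact force between block and bottle_yellow above 0.3 N or contact force between block and bottle_purple above 0.3 N or contact force between block and tumbler above 0.3 N or contact force between block and brayer above 0.3 N or contact force between block and ink_jar above 0.3 N or contact force between block and spare_block above 0.3 N).
It fails at once if the wet face is put down on the table (height (world z) of block_face below 0.009 m).
It fails at once if a bystander is shoved more than 30 mm or knocked over (distance of any of bottle_red, bottle_green, bottle_yellow, bottle_purple, tumbler, brayer, ink_jar, spare_block from where it was at the start of the episode above 0.03 m or angle between any of bottle_red, bottle_green, bottle_yellow, bottle_purple, tumbler, brayer, ink_jar, spare_block's own z axis and vertical above 0.4 rad).
It also fails if it takes over 72 s, if anything falls off the work surface, if the arm or the gripper's body presses on something with over 40 N, if the wrist force passes 120 N, or if a joint passes its speed limit or range.

## Robot

A 6-joint arm with a two-finger parallel gripper is mounted at the origin on the work surface. World frame = base frame: x ahead of the robot, y to its left, z up, the work surface at z = 0. Lengths are in mm, angles in rad, forces in N, time in s.
With the tool pointing down it reaches from about 275 to 825 mm from the base axis. Payload 5.2 kg.
Tool frame: the origin (TCP) lies at the very end of the fingers, on their centre line; the grasp point (between the pads) lies 19 mm behind it; z points along the fingers, y is the line along which they close (so a half turn about z gives the same grasp; the last joint's range is limited). The gripper opens to 93 mm and grips with 3 to 60 N. Pads are 15 mm wide; open, the fingers measure 128 mm over their backs; the gripper's body (75 mm by 188 mm) begins 65 mm behind the grasp point.
Start: joints at [1.022, 0.259, 1.535, -0, 1.348, -0.203], TCP at [186.401, 517.455, 218.653] pointing down, gripper open.
Joint ranges: [-3.14, 3.14], [-0.91, 2.08], [0.19, 2.58], [-1.22, 4.36], [0.22, 2.71], [-3.12, 3.12]. Speed limits (rad/s): [2.57, 2.57, 3.14, 3.14, 3.14, 3.14].

## Interface

Orientations are given as a rotation vector (axis times angle).
In Python, from rig import ctrl, claw, solver, cams, nets gives the robot as it stands. Calls block until the motion is done:
- ctrl.move_pose(position, orientation): joint-space move of the TCP to a pose.
- ctrl.line_to(position, ori=None, v=150): straight line of the TCP; ori=None keeps the orientation; v is the mean speed in mm/s.
- ctrl.move_joints(angles): joint-space move.
- claw.command_gripper(opening): opening from 0.0 (shut) to 1.0 (fully open); the grip force is fixed at half the most; returns when the fingers have stopped.
- ctrl.dwell(seconds).
- solver.ik(position, orientation): joint angles nearest the present ones, or None.
- ctrl.get_state(): the state.
- cams.capture(name): name is "side" or "top"; returns (picture, depth): 384x512x3 uint8, red, green, blue; 384x512 float32, mm along the optical axis (not along the pixel's ray), 0 where there is no reading.
- cams.camera_params(name): a dict with "intrinsics" (3x3 intrinsics, pixels), "rvec" (rotation vector, rad) and "tvec" (3), from world to camera coordinates, as OpenCV has them. Camera axes: x right, y down, z forward; pixel columns grow to the right and rows downward; lengths in mm; the calibration is good to about 2 mm. A picture is of the moment at which its call begins. camera_params takes no time and is no camera call.
A pose or a line that the arm cannot do raises ctrl.Unreachable and nothing moves.
- ctrl.job_done(): hands the job in; it is judged then, once.
Trained networks look in the newest picture that a camera, given by its name, has taken for a name from the list of things; names that differ only in an ending like _2 or _b are one class to them, and where a whole thing is asked for, a point or a joint stands for the part that bears it (a point fixed in the world has none). Each returns a list of dicts, best first, with "p" (0 to 1); they miss things now and then, are a little off and sometimes report something else, mostly with a low value. They report only what shows in the picture. A call takes as long as a camera call. They do not tell look-alikes from the thing itself.
- nets.look_for(camera, name): "bbox" ([left, top, right, bottom] in pixels, round what is visible of it).
- nets.outline_of(camera, name): "region" (384x512 bool, what is visible of it) and "bbox" ([left, top, right, bottom] in pixels, round what is visible of it).
The state is a dict: "clock": time; "q": joint angles; "joint_velocities": joint speeds; "tau": joint torques, N m; "eef_pos": TCP position; "eef_rot": TCP orientation; "contact_force": force on the tool from outside, world axes, zero at the start; "wrist_torque": the same for the moment, N m; "width": opening from 0.0 (shut) to 1.0 (fully open); "finger_force": force on a finger pad.
Only numpy, scipy, OpenCV 4.12 (cv2) and the standard library are available. Lean on these libraries where they do the work, as an engineer would, in place of code of your own. Each camera call takes 0.05 s, during which the arm holds its last target. There are 200 camera calls.

## Working session

There is one attempt and no reset: what is moved stays moved. The work goes in short steps, each a Python script; the robot and the scene stay as the last script left them, time stands still between calls to the robot, and variables do not carry over. Pictures are saved under pics/ and viewed, at most 10 in all, crops included, and the job is handed in when it is done.

```bash
mkdir -p pics; cat > h.py <<'E'
import numpy as np, cv2
from rig import ctrl, claw, solver, cams, nets
from scipy.spatial.transform import Rotation as R
def cloud(cam, d):
    p=cams.camera_params(cam); K=np.array(p["intrinsics"]); Rm=cv2.Rodrigues(np.array(p["rvec"],float))[0]; t=np.array(p["tvec"],float).ravel()
    v,u=np.mgrid[0:384,0:512]
    c=np.stack([(u-K[0,2])/K[0,0]*d,(v-K[1,2])/K[1,1]*d,d],-1)
    w=(c-t)@Rm; w[d<=0]=np.nan
    return w
E
python3 - <<'E'
from h import *
ims=[]
for c in("top","side"):
    im,d=cams.capture(c); np.savez(f"{c}.npz",im=im,d=d)
    cv2.imwrite(f"pics/{c}0.png",cv2.resize(im[:,:,::-1],(800,600)))
    w=cloud(c,d)
    for n in("plaque_mid","block","webcam","jig","inkpad","tripod","spare_block"):
        for o in nets.outline_of(c,n)[:3]:
            m=o["region"]; q=w[m]; 
            print(c,n,round(o["p"],2),o["bbox"],np.round(np.nanmedian(q,0)),np.round(np.median(im[m],0)),m.sum())
print(ctrl.get_state()["clock"])
E
```

```text
top plaque_mid 0.84 [249.3, 158.1, 285.0, 198.3] [592. -70.  12.] [ 89.  58. 111.] 760
top plaque_mid 0.74 [302.0, 245.5, 335.9, 285.5] [ 281. -234.   12.] [ 60. 108.  71.] 752
top plaque_mid 0.62 [162.1, 202.5, 200.0, 223.7] [471. 239.  21.] [155. 135. 106.] 772
top block 0.77 [310.5, 197.4, 344.8, 224.3] [ 469. -268.   38.] [143. 119.  92.] 548
top block 0.43 [126.6, 138.3, 149.5, 156.5] [680. 358.  88.] [83. 59. 87.] 265
top block 0.35 [321.2, 122.5, 337.9, 142.3] [ 725. -269.   88.] [61. 95. 72.] 247
top webcam 0.8 [258.0, 120.7, 286.9, 129.9] [743. -88. 118.] [48. 44. 52.] 264
top jig 0.77 [128.2, 174.7, 209.0, 258.1] [447. 296.  10.] [112. 110. 108.] 4712
top jig 0.7 [311.0, 198.2, 344.4, 219.0] [ 469. -269.   39.] [144. 119.  92.] 525
top jig 0.67 [157.2, 130.1, 175.9, 150.5] [704. 259.  89.] [91. 50. 58.] 250
top inkpad 0.96 [303.6, 187.7, 361.5, 229.5] [ 479. -294.   13.] [52. 54. 97.] 1399
top inkpad 0.36 [310.5, 198.2, 340.6, 223.2] [ 468. -269.   39.] [143. 119.  92.] 534
top tripod 0.61 [259.9, 116.4, 288.5, 143.3] [741. -88. 113.] [48. 45. 53.] 449
top spare_block 0.8 [
[... 473 characters left out ...]
7.] [154. 150. 141.] 2144
side webcam 0.61 [301.4, 163.7, 325.2, 179.6] [736. -93. 111.] [30. 32. 33.] 184
side webcam 0.44 [338.4, 184.3, 355.7, 221.7] [ 718. -289.   61.] [29. 89. 49.] 375
side webcam 0.2 [189.0, 171.9, 222.3, 193.0] [464. 232.  18.] [222. 188. 127.] 373
side jig 0.81 [154.4, 158.4, 239.5, 206.3] [430. 284.   7.] [154. 151. 141.] 2137
side inkpad 0.75 [269.4, 234.4, 330.7, 271.7] [ 447. -330.    9.] [ 28.  43. 119.] 894
side tripod 0.62 [269.3, 232.4, 331.7, 271.8] [ 445. -331.    9.] [ 28.  43. 120.] 907
side tripod 0.53 [297.8, 158.6, 327.8, 200.1] [736. -89.  89.] [34. 40. 39.] 364
side spare_block 0.84 [135.9, 151.6, 159.0, 172.1] [360. 511.  21.] [73. 46. 27.] 286
0.8
```

View pics/top0.png

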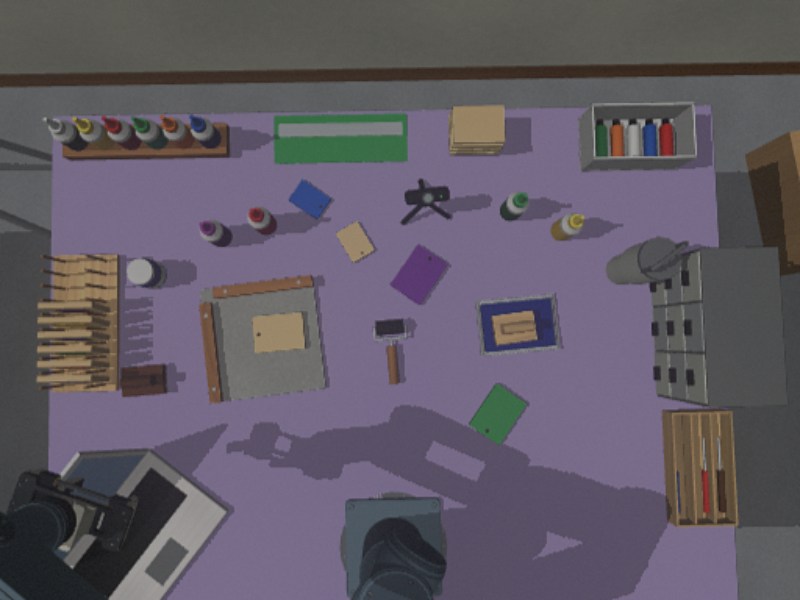

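View pics/side0.png

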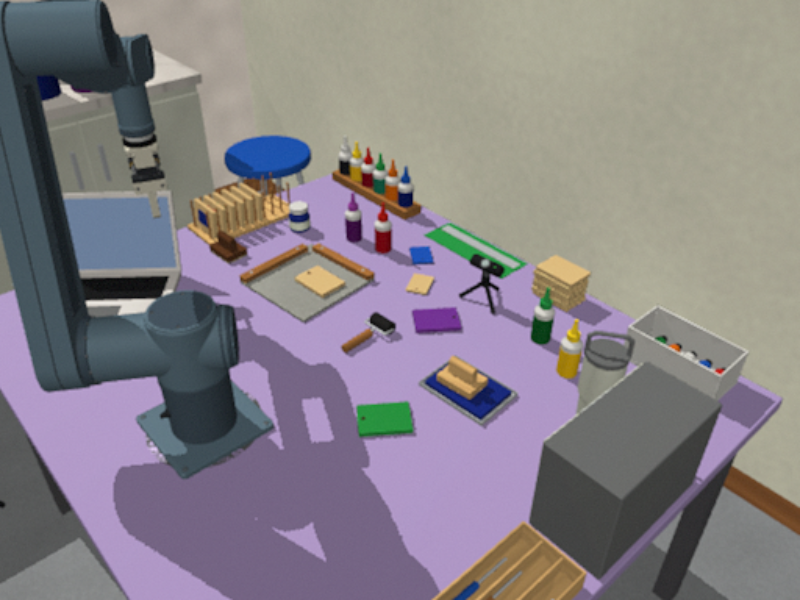

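The top view (800x600) shows the pale plaque at (278,332) on the board. The battens run along the board's far and left edges, the block is on its pad at (515,327) and the webcam is at (428,195). The side view agrees.

```bash
cat > meas.py <<'E'
from h import *
def rect(P,name):
    P=P[np.isfinite(P).all(1)]
    (c,s,a)=cv2.minAreaRect(P[:,:2].astype(np.float32)); m=np.median(P,0)
    # PCA yaw of long axis
    q=P[:,:2]-P[:,:2].mean(0); e=np.linalg.eigh(q.T@q)[1][:,1]
    print(name,len(P),"rect c",np.round(c,1),"size",np.round(s,1),"ang",round(a,2),"pca",round(np.degrees(np.arctan2(e[1],e[0])),2),"mean",np.round(P.mean(0),1),"z med",round(m[2],1))
def run(im,d,names="all"):
    w=cloud("top",d); x,y,z=w[...,0],w[...,1],w[...,2]
    box=lambda x0,x1,y0,y1,z0,z1:(x>x0)&(x<x1)&(y>y0)&(y<y1)&(z>z0)&(z<z1)
    i=im.astype(int)
    rect(w[box(300,620,140,440,5.5,40)],"jig")
    b=box(300,620,140,440,4,40)
    red=(i[...,0]-i[...,2]>45)
    hue=cv2.cvtColor(im,cv2.COLOR_RGB2HSV)
    pl=b&(i[...,0]>125)&(i[...,0]-i[...,2]>25); 
    n,l,st,_=cv2.connectedComponentsWithStats(pl.astype(np.uint8)); k=1+np.argmax(st[1:,4])
    rect(w[l==k],"plaque")
    bat=b&(i[...,0]<135)&(i[...,0]-i[...,2]>22)&(l!=k)
    n,l,st,_=cv2.connectedComponentsWithStats(bat.astype(np.uint8))
    for k in range(1,n):
        if st[k,4]>60: rect(w[l==k],"batten")
    rect(w[box(400,560,-360,-180,28,90)],"block"); rect(w[box(400,560,-360,-180,62,90)],"handle")
    rect(w[box(400,560,-400,-180,4,24)],"pad")
    rect(w[box(690,800,-170,-20,98,150)],"webcam")
    rect(w[box(690,800,-170,-20,5,60)],"legs")
if __name__=="__main__":
    f=np.load("top.npz"); run(f["im"],f["d"])
    f=np.load("side.npz"); w=cloud("side",f["d"]); x,y,z=w[...,0],w[...,1],w[...,2]
    rect(w[(x>690)&(x<800)&(y<-20)&(y>-170)&(z>95)&(z<150)],"webcam side")
    rect(w[(x>400)&(x<560)&(y<-180)&(y>-360)&(z>68)&(z<90)],"handle side")
    a=f["im"][150:250,130:260][:,:,::-1]; t=np.load("top.npz")["im"]
    A=cv2.resize(t[165:270,120:220][:,:,::-1],(400,420),interpolation=2); B=cv2.resize(t[105:240,250:370][:,:,::-1],(373,420),interpolation=2)
    cv2.imwrite("pics/crop.png",np.hstack([A,B]))
E
python3 meas.py
```

```text
jig 5113 rect c [458.9 289.6] size [319.  295.4] ang 1.01 pca 127.68 mean [458.3 278.4  14. ] z med 10.9
plaque 735 rect c [470.1 241.7] size [ 79.3 113.1] ang 3.92 pca 94.06 mean [470.4 239.9  20.9] z med 21.0
batten 463 rect c [571.1 273.3] size [ 25.  217.1] ang 5.78 pca 96.02 mean [570.2 273.5  24.5] z med 24.8
batten 448 rect c [430.1 387.5] size [215.5  26.2] ang 5.79 pca -174.0 mean [429.5 387.4  24.4] z med 24.3
block 507 rect c [ 469.9 -273.5] size [63.5 90.7] ang 6.91 pca 97.36 mean [ 469.6 -270.7   46.8] z med 38.8
handle 131 rect c [ 469.9 -273.3] size [21.4 63.5] ang 6.91 pca 96.49 mean [ 469.9 -272.6   72.8] z med 73.3
pad 1166 rect c [ 481.2 -289.5] size [218.1 157.2] ang 90.0 pca 91.79 mean [ 480.2 -289.8   12.5] z med 13.3
webcam 275 rect c [744.2 -85.7] size [31.6 91.7] ang 5.39 pca 95.91 mean [743. -85. 117.] z med 117.2
legs 164 rect c [745.2 -94.5] size [106.8 147.8] ang 1.32 pca 97.57 mean [735.1 -87.9  23.6] z med 21.0
webcam side 168 rect c [738.4 -87.6] size [36.6 93.3] ang 8.05 pca 98.04 mean [736.8 -92.4 111.5] z med 112.3
handle side 67 rect c [ 465.6 -275.1] size [18.7 61.4] ang 1.43 pca 96.9 mean [ 465.  -276.6   71.8] z med 71.5
```

View pics/crop.png

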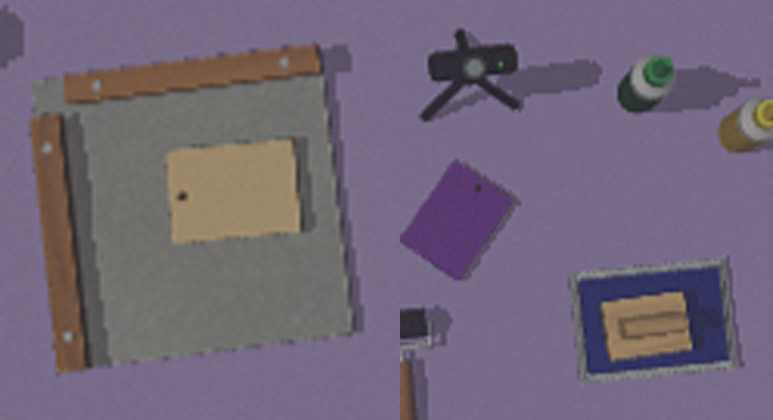

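The crop shows the board's corner gap at about (70,105) and the plaque lying nearly square, with about 51 mm to go to the far batten and 82 mm to the left one. I'll push with two half-open fingers, far batten first and then the left.

```bash
cat > push.py <<'E'
from h import *
import itertools
yaw=np.radians(5.9); ex=np.array([np.cos(yaw),np.sin(yaw),0]); ey=np.array([-ex[1],ex[0],0]); ez=np.array([0,0,1.])
FAR,LEFT=583.7,328.7
def rv(y,z=-ez):
    """tool orientation with closing axis y, approach z; choose turn with last joint nearer the middle"""
    return [R.from_matrix(np.c_[np.cross(s*y,z),s*y,z]).as_rotvec() for s in(1,-1)]
def best(p,rvs):
    q=[(abs(j[5]),i) for i,r in enumerate(rvs) if (j:=solver.ik(list(p),list(r))) is not None]
    return rvs[min(q)[1]]
P=lambda a,b,z:a*ex+b*ey+z*ez
def press(start,d,dist,extra,fmax=12):
    """push along d: fast for dist, then 1.5 mm steps up to extra, till force rises"""
    s=np.array(start); ctrl.line_to(list(s+d*dist),v=60)
    f0=0; k=0
    while k<extra:
        f=np.array(ctrl.get_state()["contact_force"])@-d
        if f>fmax: break
        k+=1.5; ctrl.line_to(list(s+d*(dist+k)),v=15)
    st=ctrl.get_state(); print("stopped",dist+k,"of",dist+extra,"force",np.round(st["contact_force"],1),"t",round(st["clock"],1),"tcp",np.round([st["eef_pos"]@ex,st["eef_pos"]@ey],1))
def go(a,b,d,r,dist,extra):
    up=P(a,b,60); ctrl.move_pose(list(up),list(r)); s=P(a,b,12.5); ctrl.line_to(list(s),v=120)
    print("free force",np.round(ctrl.get_state()["contact_force"],1))
    press(s,d,dist,extra)
E
python3 - <<'E'
from push import *
f=np.load("top.npz"); w=cloud("top",f["d"]).reshape(-1,3); c=np.array([744,-86]); 
m=(abs(w[:,0]-744)<60)&(abs(w[:,1]+86)<60)&(w[:,2]>95)&(w[:,2]<150); q=w[m]; h=(q[:,:2]-c)@ex[:2]; l=(q[:,:2]-c)@ey[:2]
for a in range(-24,28,4):
    k=(h>=a)&(h<a+4)
    if k.any(): print(a+2,k.sum(),"z",np.round(np.percentile(q[k,2],[10,50,90]),1),"l",np.round([l[k].min(),l[k].max()],0))
claw.command_gripper(0.3)
r=best(P(430,192,60),rv(ey))
ctrl.move_pose(list(P(418,192,150)),list(r))
go(418,192,ex,r,70,14)
st=ctrl.get_state(); ctrl.line_to(list(np.array(st["eef_pos"])-15*ex),v=100); ctrl.line_to(list(np.array(ctrl.get_state()["eef_pos"])+50*ez),v=150)
r=best(P(543,105,60),rv(ex))
go(543.7,103,ey,r,100,16)
st=ctrl.get_state(); ctrl.line_to(list(np.array(st["eef_pos"])-15*ey),v=100); ctrl.line_to(list(np.array(ctrl.get_state()["eef_pos"])+120*ez),v=150)
print(ctrl.get_state()["clock"])
E
```

```text
-14 28 z [107.1 110.3 114.1] l [-40.  38.]
-10 43 z [109.3 113.6 117.1] l [-44.  44.]
-6 39 z [113.3 116.1 119.7] l [-44.  43.]
-2 42 z [114.2 119.1 123.1] l [-45.  46.]
2 38 z [117.8 121.2 125.3] l [-45.  46.]
6 33 z [117.3 121.3 124.5] l [-46.  46.]
10 27 z [116.7 119.9 121.5] l [-42.  45.]
14 24 z [112.4 115.9 117.6] l [-43.  41.]
18 1 z [112.1 112.1 112.1] l [8. 8.]
free force [0.6 0.1 1. ]
stopped 82.0 of 84 force [-15.1  -1.    9.9] t 7.6 tcp [493.9 191.8]
free force [0.1 0.2 0.5]
stopped 112.0 of 116 force [  1.1 -15.2   1.7] t 14.1 tcp [543.9 211.5]
15.3417
```

Both pushes stopped about where predicted. I'll press once more towards the far batten, then look.

```bash
python3 - <<'E'
from push import *
import meas
r=best(P(460,273,60),rv(ey))
go(470,270,ex,r,20,12)
b=np.array(ctrl.get_state()["eef_pos"]); print(np.round(b,1))
ctrl.line_to(list(b-20*ex),v=100); ctrl.line_to(list(np.array(ctrl.get_state()["eef_pos"])+150*ez),v=200)
claw.command_gripper(0.6)
ctrl.move_pose([450,-200,260],list(best([450,-200,260],rv(ey))))
im,d=cams.capture("top"); np.savez("top2.npz",im=im,d=d); meas.run(im,d)
cv2.imwrite("pics/home.png",cv2.resize(im[165:270,120:220][:,:,::-1],(600,600),interpolation=2))
print(ctrl.get_state()["clock"])
E
```

```text
free force [ 0.4 -0.2  0.5]
stopped 29.0 of 32 force [-14.2  -0.6  10.5] t 19.1 tcp [493.6 269.8]
[463.3 319.1  11.9]
jig 5076 rect c [460.4 288.8] size [297.2 318.5] ang 89.95 pca 137.45 mean [459.5 279.8  14. ] z med 10.9
plaque 994 rect c [531.3 272.9] size [104.3 223.7] ang 6.47 pca 114.6 mean [527.7 314.4  21.9] z med 21.9
batten 103 rect c [582.9 235.8] size [ 11.9 140. ] ang 4.35 pca 95.12 mean [583.1 227.4  24.6] z med 24.6
batten 463 rect c [430.  385.1] size [215.3  30.8] ang 5.48 pca -174.32 mean [430.2 387.1  24.4] z med 24.5
block 3 rect c [ 498.1 -244.2] size [ 0.5 39. ] ang 8.04 pca 97.94 mean [ 497.8 -242.9   35. ] z med 36.7
handle 0 rect c [0. 0.] size [0. 0.] ang 0.0 pca 90.0 mean [nan nan nan] z med nan
pad 240 rect c [ 535.9 -287.9] size [ 61.  225.1] ang 8.55 pca 98.26 mean [ 517.8 -237.2   12.1] z med 13.1
webcam 276 rect c [744.2 -85.5] size [30.9 91.3] ang 5.12 pca 95.95 mean [743. -85. 117.] z med 117.5
legs 157 rect c [747.1 -95.3] size [104.5 145.1] ang 1.88 pca 92.79 mean [732.4 -89.6  25.5] z med 25.3
23.0667
  return _methods._mean(a, axis=axis, dtype=dtype,
  ret = um.true_divide(
meas.py:6: RuntimeWarning: Mean of empty slice.
  q=P[:,:2]-P[:,:2].mean(0); e=np.linalg.eigh(q.T@q)[1][:,1]
meas.py:7: RuntimeWarning: Mean of empty slice.
  print(name,len(P),"rect c",np.round(c,1),"size",np.round(s,1),"ang",round(a,2),"pca",round(np.degrees(np.arctan2(e[1],e[0])),2),"mean",np.round(P.mean(0),1),"z med",round(m[2],1))
```

View pics/home.png

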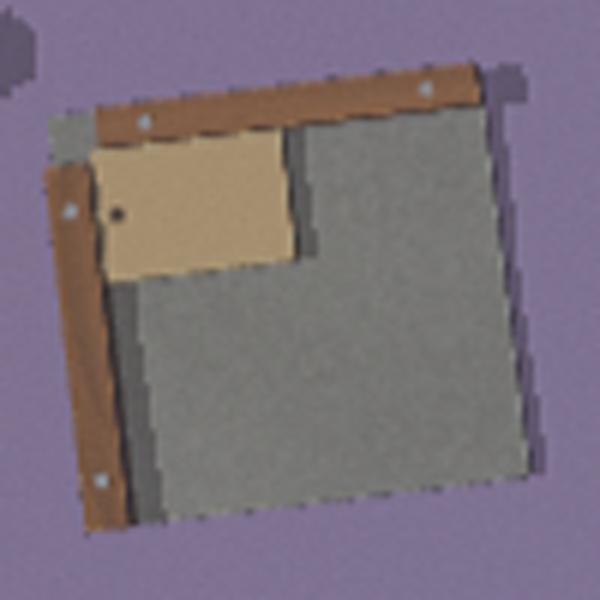

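The picture shows the plaque flush against both battens, with corners at (92,150), (282,130), (296,262) and (106,281). I'll check that numerically from the saved image, then grasp the block and raise it.

```bash
python3 - <<'E'
from push import *
import meas
f=np.load("top2.npz"); w=cloud("top",f["d"]); im=f["im"].astype(int)
a=w@ex; b=w@ey
m=(im[...,1]>118)&(im[...,0]-im[...,2]>25)&(a>450)&(a<600)&(b>200)&(b<345)&(w[...,2]>10)
Q=w[m]; meas.rect(Q,"plaque"); c=np.array(cv2.minAreaRect(Q[:,:2].astype(np.float32))[0]); print("gaps",FAR-40-c@ex[:2],LEFT-55-c@ey[:2])
# block grasp
by=np.radians(6.8); bx=np.array([np.cos(by),np.sin(by),0]); h=np.array([469,-273.7,0])
r=best(h+[0,0,43],rv(bx)); 
ctrl.move_pose(list(h+[0,0,160]),list(r)); ctrl.line_to(list(h+[0,0,42.5]),v=120)
print("down",np.round(ctrl.get_state()["contact_force"],1))
claw.command_gripper(0.0)
st=ctrl.get_state(); print("width",st["width"]*93,"ff",st["finger_force"],np.round(st["contact_force"],1),st["q"],r)
ctrl.line_to(list(h+[0,0,70]),v=60); ctrl.line_to(list(h+[0,0,280]),v=200)
st=ctrl.get_state(); print("width",st["width"]*93,"ff",st["finger_force"],np.round(st["contact_force"],1),st["clock"])
zc0=np.cos(np.radians(55))*-ex+np.sin(np.radians(55))*ez
lens=np.array([740.5,-86.4,118]); yy=np.cross(-zc0,ey)
for dist in(250,180):
    g=lens+(dist+46)*zc0; tcp=g-19*zc0
    for rr in rv(yy,-zc0): print(dist,np.round(tcp),np.round(rr,2),solver.ik(list(tcp),list(rr)))
E
```

```text
plaque 708 rect c [512.5 328.3] size [ 78.6 107.9] ang 5.65 pca 94.61 mean [512.7 326.9  20.7] z med 20.9
gaps 0.167015417704647 -0.22388474131622615
down [-0.8 -0.8  0.4]
width 22.10230689254228 ff 30.000162217766047 [0.3 1.  1.5] [-7.33693036e-01  4.27998914e-01  1.76900179e+00 -1.04697175e-05
  9.44363801e-01 -8.52461184e-01] [2.08578571 2.34927699 0.        ]
width 21.644222659373042 ff 29.999469593167305 [-0.3 -0.1 -1.7] 28.1167
250 [ 582. -103.  345.] [1.78 1.98 0.62] [-0.60725434 -0.07232053  1.75959084  0.4556952   1.01556404 -0.86650275]
250 [ 582. -103.  345.] [-1.96  1.76 -0.56] [-0.60725434 -0.07232053  1.75959084  0.4556952   1.01556404  2.27508991]
180 [622. -99. 288.] [1.78 1.98 0.62] [-0.54370288  0.03670707  1.79408065  0.47383915  0.85930698 -0.87697561]
180 [622. -99. 288.] [-1.96  1.76 -0.56] [-0.54370288  0.03670707  1.79408065  0.47383915  0.85930698  2.26461704]
```

Plaque gaps are within 0.3 mm and the block is gripped. Now I'll bring it to the webcam.

```bash
python3 - <<'E'
from push import *
import meas
zc0=np.cos(np.radians(55))*-ex+np.sin(np.radians(55))*ez
lens=np.array([740.5,-86.4,118]); rr=rv(np.cross(-zc0,ey),-zc0)[0]
tcp=lambda d: list(lens+(d+47.5-19)*zc0)
ctrl.move_pose(tcp(250),list(rr)); ctrl.line_to(tcp(180),v=70); ctrl.dwell(1)
st=ctrl.get_state(); print("width",st["width"]*93,"ff",st["finger_force"],np.round(st["contact_force"],1),st["clock"],np.round(st["eef_pos"]-np.array(tcp(180)),1))
S=[]
for c,n in(("side","block"),("top","block")):
    im,d=cams.capture(c); S.append(im); w=cloud(c,d); o=nets.outline_of(c,n)
    q=w-lens; Z=q@zc0; X=q@ey; Y=q@np.cross(zc0,ey)
    i=im.astype(int)
    m=(Z>165)&(Z<250)&(abs(X)<60)&(abs(Y)<45)&(i[...,0]-i[...,2]>30)
    print(c,m.sum(),[(round(o_["p"],2),np.round(o_["bbox"])) for o_ in o[:2]])
    if m.sum()>10:
        for nm,A in(("X",X),("Y",Y),("Z",Z)): print(nm,np.round(np.percentile(A[m],[1,25,50,75,99]),1))
cv2.imwrite("pics/fin.png",np.hstack([cv2.resize(S[0][80:230,200:350][:,:,::-1],(400,400)),cv2.resize(S[1][60:210,210:360][:,:,::-1],(400,400))]))
E
```

```text
width 21.676773740321327 ff 29.999537095427513 [-0.  -0.5 -1.6] 31.1083 [-0.  0. -0.]
side 328 [(0.85, array([281., 135., 313., 156.]))]
X [-47.4 -35.4 -25.7  -9.6  32.4]
Y [-29.   -4.7  10.6  24.6  34.8]
Z [190.7 200.  203.  217.7 242.2]
top 186 [(0.77, array([265., 139., 279., 165.]))]
X [21.6 29.8 33.5 39.6 44.6]
Y [-33.1 -20.4 -10.4   6.5  29. ]
Z [192.7 201.6 203.1 204.9 240.1]
```

View pics/fin.png

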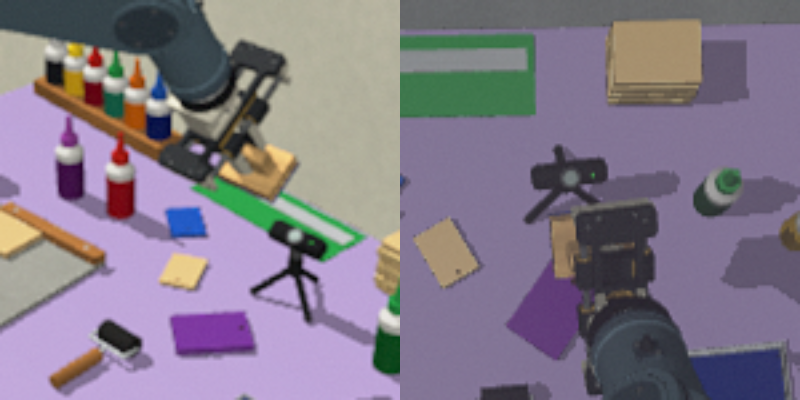

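The block is held square above the webcam in both views. Its measured extents are X -47 to 45 mm and Y -33 to 35 mm, with the back of the mount at 203 mm, so the face is about 180 mm out.

```bash
python3 -c "
from rig import ctrl
print(ctrl.job_done())"
```

```text
the job is handed in; nothing more can be done
None
```

I handed the job in at about 31 s; no verdict came back. By my camera measurements the plaque sits within about 0.3 mm of both battens, and the block is held still, centred and square about 18 cm in front of the webcam.

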